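Clamp a flow-cell cassette to its set force

ROBOT

A 6-joint arm with a two-finger parallel gripper is mounted at the origin on a cart in front of the work surface, level with it; the furniture and walls round the work are solid. World frame = base frame: x ahead of the robot, y to its left, z up, the work surface at z = 0. Lengths are in m, angles in rad, forces in N, time in s.
With the tool pointing down it reaches from about 0.35 to 0.725 m from the base axis. Payload 4.3 kg.
Tool frame: the origin (TCP) lies between the finger pads; the fingertips stand 17 mm ahead of it and the grasp point (between the pads) lies 2 mm behind it; x points along the fingers, y is the direction in which the jaws open and shut, and the axes are right-handed (so a half turn about x gives the same grasp; the last joint's range is limited). The gripper opens to 85 mm and grips with 20 to 120 N. Pads are 22 mm wide; open, the fingers measure 114 mm over their backs; the gripper's body (76 mm by 85 mm) begins 54 mm behind the grasp point. The pads swing forward as they close: fully open they stand 13 mm farther back than shut.
Start: joints at [-1.449, 0.377, 0.081, 1.274, 0, 1.46], TCP at [0.132, -0.56, 0.248] pointing down, gripper open.
Joint ranges: [-2.72, 2.72], [-0.84, 1.66], [-1.02, 1.22], [-1.77, 2.12], [-1.37, 1.28], [-3.14, 3.14]. Speed limits (rad/s): [2.57, 2.57, 3.14, 3.14, 3.14, 3.14].

INTERFACE

Orientations are given as a 3x3 rotation matrix whose columns are the frame's x, y, z axes.
In Python, from plant import robot gives the robot as it stands.
- The arm moves only by the tool move_arm, never from a script. Its argument "plan" is a list of rows, each a list of 7 numbers: the shift along the tool's x, y, z in m, then the turn, a rotation vector about the tool's x, y, z in rad, then the closure in counts, from 0 (fully open) to 255 (shut). A call has 1 to 12 rows; each row shifts and turns the pose as measured when the row begins, along the tool's axes as they then stand; what a row does not reach is not made up. A row lasts 1/10 s, in which the tool goes at most 50 mm and 8.59 degrees, less where a joint would pass 70% of its speed; a pose out of reach is approached as far as the arm can. A call is refused whole if a number of a shift passes 0.05 or a number of a turn 0.15, either way. A call with a gripper value outside its range is refused whole. The fingers move at their own pace and stop on an object; the grip force is fixed at half the most. Time passes only in rows, so rows that do not move let the fingers close. It gives the time, the measured TCP pose, the force and the opening at its end, in the units of the state.
- robot.observe(): the state, without advancing time (a new reading comes with each control period).
- robot.capture(name): name is "scene" or "top" or "wrist"; returns a dict with "image" (400x640x3 uint8, red, green, blue), "fovy" (degrees; the focal length in pixels is half the picture's height over the tangent of half this angle, whatever the lens; pixels are square), "cx", "cy" (the principal point, pixels), "origin" and "rotation" of the camera in the world; the wrist camera has in their place "tool_from_camera" (4x4, takes a point from camera to tool coordinates, whose origin is the TCP and whose axes are the tool frame's). Camera axes: x right, y down, z forward; pixel columns grow to the right and rows downward; lengths in m; the calibration is good to about 2 mm. A picture is of the moment at which its call begins: read the wrist's pose just before it. There is no depth.
- robot.sign_off(): hands the job in, once; it reports no verdict.
The state is a dict: "time": time; "joints": joint angles; "qd": joint speeds; "effort": joint torques, N m; "eef_pos": TCP position; "eef_rot": TCP orientation; "wrist_force": force on the tool from outside, world axes, zero at the start; "torque": the same for the moment, N m; "width": finger opening in m.
Only numpy, scipy, OpenCV 4.12 (cv2) and the standard library are available. Lean on these libraries where they do the work, as an engineer would, in place of code of your own. Each camera call takes 0.05 s, during which the arm holds its last target. There are 200 camera calls.

TASK

Slide the flow-cell cassette fully home against the back stop of the blue bench clamp, then tighten the clamp onto it by turning the black bar knob clockwise until the red indicator tab pops out at the side of the clamp's grey head. Stop there: screwed much further, the clamp crushes the cell. Let go, leave the cassette clamped, and leave the things round it where they stand.

Things in the scene. Friction and masses are not known exactly. Their poses are not given: they have to be found in the camera images.
- clamp: Blue C-shaped bench clamp, fixed, 155 x 92 mm. Origin on the worktop under the vertical screw axis; +x from the open mouth (towards the robot) to the back stop, +y to the tab's side, z up. The cassette slides along x on the base (top 12 mm high) between rails 53 mm apart, top 26 mm high. Stop face at x = +30 mm. Above, an arm 40 mm wide, x -20 to +72 mm, z 78 to 102 mm.
- knob_grip (a point): Grip point of the black bar knob on the screw axis, 130 mm high: bar 67 mm long along this point's x, 13 mm thick, z 119 to 141 mm, on a 12 mm stem; collar below it up to 106 mm. Clockwise from above lowers the foot 3 mm per rad; the knob keeps its height. It stays where left, takes 0.1 to 0.2 N m, and in all 2 to 4 rad until the tab pops, so several grasps.
- foot: Round steel foot of the clamp, 26 mm across, on the screw axis; origin at the centre of its underside. A black rubber pad sticks out 7.5 to 11.5 mm below it (differs from start to start). The pad presses on the cassette through a spring of 4 N/mm, unloaded until the pad touches.
- tab (a joint): Red sprung tab, 18 x 14 mm, on the +y side of the grey head just above the foot, 63 mm high, sinking with the screw: 0 when in (flush), 0.014 m when out. A catch holds it in; it jumps out at once when the foot presses with about 15 N (spring squeezed almost 4 mm) and stays out. Above 24 N, some 0.7 rad of knob turn later, the cell is crushed.
- cassette: Flow-cell cassette, loose, 0.1 to 0.25 kg: block 80 x 50 x 18 mm (aluminium below, clear above) and a green handle 22 mm wide, 16 mm high to the front (-x). Origin on its underside; block x -50 to +30 mm, handle -50 to -101 mm. It starts between the clamp's rails, 20 to 45 mm out; fully home its origin is at the clamp's x = 0. Top 30 mm over the worktop.
- handle_end (a point): Middle of the green handle's front end face, 20 mm above the worktop; pushed here the cassette slides home.
- petri: Closed petri dish, 62 mm across, 16 mm high, loose beside the clamp; leave it. Origin under its centre.
- dropper: Dropper bottle with blue cap, 27 mm across, 63 mm high, loose beside the clamp; leave it. Origin under its centre.
- capillaries: Green and white cardboard box, 30 x 84 x 22 mm, loose beside the clamp; leave it. Origin under its centre.
There are look-alikes about, which are no part of the job. Of the things like the clamp, leave any that is pink; of the rest the larger one is meant.

How it is judged:
By the outcome, as a careful person would: the job done as asked, in the order asked, and still so for the second after the job is handed in, with the robot touching nothing.
It also fails if it takes over 72 s, if anything falls off the work surface, if the arm or the gripper's body presses on something with over 40 N, if the wrist force passes 120 N, or if a joint passes its speed limit or range.

## Working session

There is one attempt and no reset: what is moved stays moved. The work goes in short steps, Python scripts to look and compute and a tool call to move; the robot and the scene stay as the last step left them, time stands still between calls to the robot, and variables do not carry over. Pictures are saved under pics/ and viewed, about 8 in all and at most 12, crops included, and the job is handed in when it is done.

Besides the shell and the picture viewer there is one more tool, called as name(argument=value, ...) on one line, values as JSON. move_arm: Moves the arm, as the interface text tells. Its arguments: {"type":"object","properties":{"plan":{"type":"array"}},"required":["plan"]}

```bash
mkdir -p pics; cat > h.py <<'E'
import numpy as np, cv2
from plant import robot
def save(c,name,crop=None,s=1):
    im=c["image"][:,:,::-1]
    if crop: x0,y0,x1,y1=crop; im=im[y0:y1,x0:x1]
    cv2.imwrite("pics/"+name,cv2.resize(im,None,fx=s,fy=s,interpolation=cv2.INTER_CUBIC))
def cam(c,st=None):
    f=200/np.tan(np.radians(c["fovy"])/2)
    if "origin" in c: return f,np.array(c["origin"]),np.array(c["rotation"])
    T=np.array(c["tool_from_camera"]); R=np.array(st["eef_rot"])
    return f,np.array(st["eef_pos"])+R@T[:3,3],R@T[:3,:3]
def ray(c,u,v,z,st=None):
    f,o,R=cam(c,st); d=R@np.array([(u-c["cx"])/f,(v-c["cy"])/f,1]); return o+d*(z-o[2])/d[2]
def proj(c,p,st=None):
    f,o,R=cam(c,st); q=R.T@(np.array(p)-o); return np.array([c["cx"]+f*q[0]/q[2],c["cy"]+f*q[1]/q[2]])
E
python3 - <<'E'
from h import *
s=robot.observe(); print(s["time"],s["eef_pos"],s["eef_rot"],s["width"])
a=robot.capture("scene");b=robot.capture("top")
np.savez("c0.npz",a=a,b=b)
for c in(a,b): print(c["fovy"],c["cx"],c["cy"],c["origin"],c["rotation"])
save(a,"scene0.png");save(b,"top0.png")
E
```

```text
0.0 [ 0.13202605 -0.55898792  0.24734737] [[-2.63280454e-04  2.29746951e-01 -9.73250363e-01]
 [ 2.04812379e-03 -9.73248232e-01 -2.29747002e-01]
 [-9.99997868e-01 -2.05382512e-03 -2.14312960e-04]] 0.08545880617049971
52.245195151410144 318.8182887930783 198.30020316792775 [-0.02396179  0.44010957  0.61630074] [[-0.48030626 -0.53520975  0.69487871]
 [-0.87704247  0.30220534 -0.37345474]
 [-0.01011944 -0.78881079 -0.6145528 ]]
51.597075648130144 320.1664060840564 197.76853947657918 [0.34978873 0.12874562 1.02146362] [[-0.17316616 -0.9562795   0.2356756 ]
 [-0.98488265  0.16921033 -0.03706782]
 [-0.00443155 -0.23853171 -0.9711246 ]]
```

View pics/scene0.png

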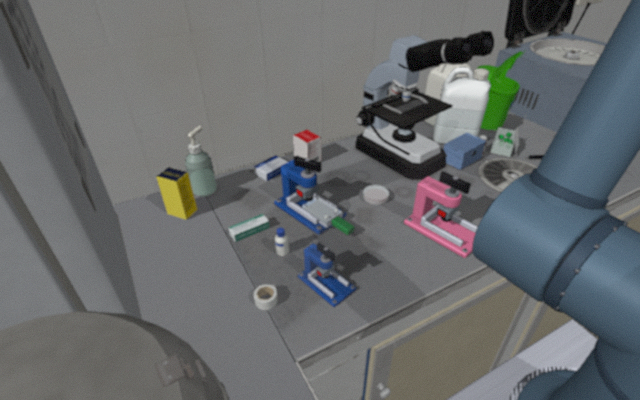

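View pics/top0.png

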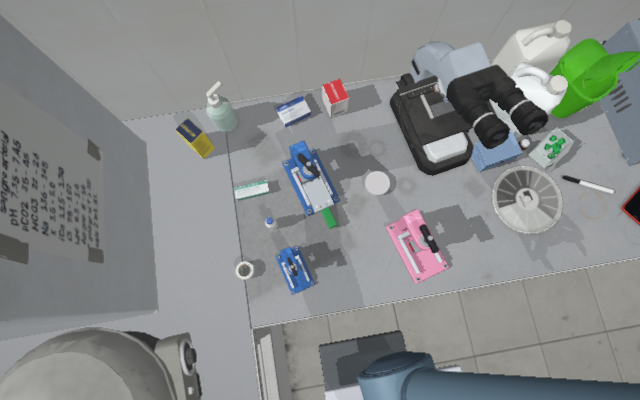

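The scene shows three clamps: a large blue one (scene 310,200; top 310,180) with the green-handled cassette in it, a small blue one (scene 325,275; top 295,270) and a pink one (scene 450,215; top 418,245). I choose the large blue one. Next I check it in a close crop of both views.

```bash
python3 - <<'E'
from h import *
d=np.load("c0.npz",allow_pickle=True);a=d["a"].item();b=d["b"].item()
A=cv2.resize(a["image"][140:250,260:400],None,fx=5.6,fy=5.6,interpolation=cv2.INTER_CUBIC)[:,:784]
B=cv2.resize(b["image"][130:240,230:400],None,fx=4.6,fy=4.6,interpolation=cv2.INTER_CUBIC)
cv2.imwrite("pics/topc.png",B[:,:,::-1])
for n,c,z in(("a",a,.02),("b",b,.028)):
    im=c["image"];hsv=cv2.cvtColor(im,cv2.COLOR_RGB2HSV)
    m=cv2.inRange(hsv,(45,120,40),(80,255,255))
    x0,y0,x1,y1=(320,200,370,245) if n=="a" else(300,190,350,240)
    k=np.zeros_like(m);k[y0:y1,x0:x1]=m[y0:y1,x0:x1]
    r=cv2.minAreaRect(cv2.findNonZero(k));bx=cv2.boxPoints(r);print(n,[(p.round(1).tolist(),ray(c,*p,.028)[:2].round(4).tolist()) for p in bx])
    # dark knob
    m=cv2.inRange(hsv,(0,0,0),(179,255,60));k=np.zeros_like(m)
    x0,y0,x1,y1=(285,145,330,180) if n=="a" else(290,140,330,185)
    k[y0:y1,x0:x1]=m[y0:y1,x0:x1]
    nn,l,st,ce=cv2.connectedComponentsWithStats(k)
    for i in range(1,nn):
        if st[i,4]>15:
            r=cv2.minAreaRect(np.argwhere(l==i)[:,::-1].astype(np.float32));print("dark",st[i],ce[i].round(1),r,ray(c,*ce[i],.135).round(4))
E
```

```text
a [([330.0, 223.10000610351562], [0.5522, 0.1036]), ([335.29998779296875, 214.8000030517578], [0.5707, 0.0792]), ([353.6000061035156, 226.39999389648438], [0.5179, 0.0646]), ([348.29998779296875, 234.8000030517578], [0.5013, 0.0885])]
dark [294 157  27  16 250] [307.9 164.3] ((306.70806884765625, 165.1543731689453), (27.86358070373535, 13.033899307250977), 10.007979393005371) [0.6362 0.1109 0.135 ]
b [([320.6000061035156, 210.1999969482422], [0.5598, 0.0952]), ([327.79998779296875, 206.60000610351562], [0.5656, 0.0762]), ([336.79998779296875, 224.60000610351562], [0.5176, 0.0626]), ([329.6000061035156, 228.1999969482422], [0.5119, 0.0814])]
dark [307 167  12  10  17] [313.2 172.6] ((311.98529052734375, 171.80882263183594), (13.57528018951416, 2.7610740661621094), 32.47119140625) [0.6248 0.1001 0.135 ]
```

View pics/topc.png

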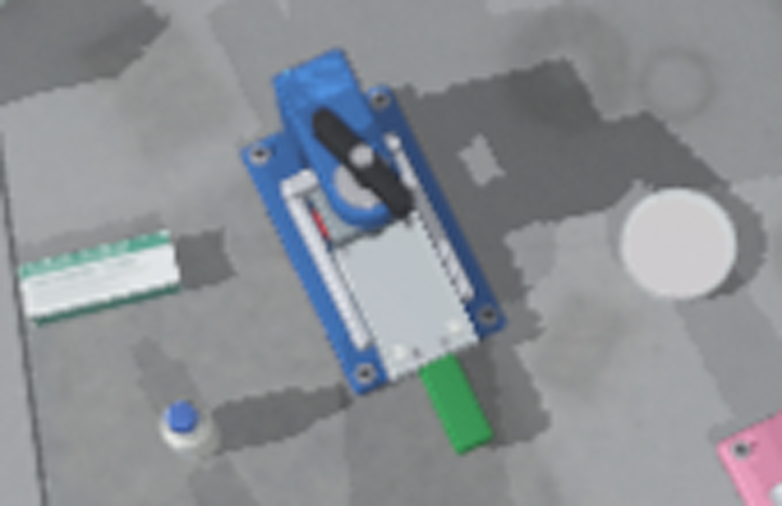

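The crop confirms it: large blue clamp with black bar knob (top px about 308.7,164), red tab flush at the side, and the cassette's green handle pointing to the robot (end about px 333,226). The dropper, box and petri dish stand well to the sides.

```bash
python3 - <<'E'
from h import *
d=np.load("c0.npz",allow_pickle=True);a=d["a"].item();b=d["b"].item()
P=lambda u,v,z: ray(b,230+u/4.6,130+v/4.6,z)
k1,k2=P(322,115,.141),P(403,210,.141);print("knob ends",k1,k2,np.linalg.norm(k1-k2),np.arctan2(*(k1-k2)[[1,0]]))
print("boss",P(362,157,.141),"scene knob",ray(a,307.9,164.3,.13))
bo=[P(*q,.012) for q in((259,153),(380,98),(365,373),(488,314))]
f=(bo[2]+bo[3])/2;r=(bo[0]+bo[1])/2;y1=np.arctan2(*(r-f)[[1,0]])
print("bolts",[x[:2].round(4) for x in bo],"mid",f,r,"yaw",y1,"L,W",np.linalg.norm(r-f),np.linalg.norm(bo[2]-bo[3]))
print("left",np.arctan2(*(bo[0]-bo[2])[[1,0]]),np.arctan2(*(bo[1]-bo[3])[[1,0]]))
h=P(475,445,.028);c=P(427,372,.03);print("handle end",h,"cassette front mid",P((390+476)/2,(377+343)/2,.03))
for n,q in(("petri",(678,243)),("dropper",(183,415)),("box",(100,277))): print(n,P(*q,.02))
E
```

```text
knob ends [0.66890945 0.12264653 0.141     ] [0.61425754 0.09197393 0.141     ] 0.062670883236491 0.5114285775530193
boss [0.64422052 0.10698418 0.141     ] scene knob [0.64305027 0.10749748 0.13      ]
bolts [array([0.6997, 0.16  ]), array([0.7199, 0.088 ]), array([0.5658, 0.1227]), array([0.5865, 0.0511])] mid [0.57617206 0.08687962 0.012     ] [0.70981637 0.12400982 0.012     ] yaw 0.2709939085756276 L,W 0.1387063536453584 0.0745719829740542
left 0.2715987446156031 0.2703864665388053
handle end [0.5139333  0.07204213 0.028     ] cassette front mid [0.56261302 0.08591742 0.03      ]
petri [ 0.60585324 -0.0577929   0.02      ]
dropper [0.5584026  0.22247092 0.02      ]
box [0.64188864 0.25597436 0.02      ]
```

```bash
python3 - <<'E'
from h import *
d=np.load("c0.npz",allow_pickle=True);b=d["b"].item()
for q in((278,254),(300,246),(315,285),(293,293)): print("small",ray(b,*q,.01)[:2].round(3))
print("small knob",ray(b,291,266,.09).round(3),"pink",ray(b,430,238,.13).round(3), ray(b,390,225,.01).round(3),ray(b,448,268,.01).round(3))
s=robot.observe();R=np.array(s["eef_rot"]);p=np.array(s["eef_pos"])
t=np.array([.4749,.0602,.2474]);print("tool shift",R.T@(t-p))
E
```

```text
small [0.474 0.216]
small [0.484 0.16 ]
small [0.386 0.14 ]
small [0.376 0.194]
small knob [0.433 0.184 0.09 ] pink [ 0.436 -0.124  0.13 ] [ 0.497 -0.068  0.01 ] [ 0.37  -0.183  0.01 ]
tool shift [ 0.00110995 -0.52394327 -0.47595006]
```

move_arm(plan=[[0,-0.037,-0.033,0,0,0,255],[0,-0.037,-0.033,0,0,0,255],[0,-0.037,-0.033,0,0,0,255],[0,-0.037,-0.033,0,0,0,255],[0,-0.037,-0.033,0,0,0,255],[0,-0.037,-0.033,0,0,0,255],[0,-0.037,-0.033,0,0,0,255],[0,-0.037,-0.033,0,0,0,255],[0,-0.037,-0.033,0,0,0,255],[0,-0.037,-0.033,0,0,0,255],[0,-0.037,-0.033,0,0,0,255],[0,-0.037,-0.033,0,0,0,255]])

```text
time: 1.3
eef_pos: [0.4155, -0.0332, 0.2436]
eef_rot: [[-0.001, 0.216, -0.976], [0.006, -0.976, -0.216], [-1.0, -0.006, 0.0]]
wrist_force: [1.7, -1.1, 0.7]
width: 0.0001
```

move_arm(plan=[[0,-0.026,-0.026,-0.053,0,0,255],[0,-0.026,-0.026,0,0,0,255],[0.03,-0.026,-0.026,0,0,0,255],[0.04,0,0,0,0,0,255],[0.03,0,0,0,0,0,255],[0,0,0,0,0,0,255]])

```text
time: 1.9
eef_pos: [0.4754, 0.0744, 0.1408]
eef_rot: [[0.002, 0.282, -0.959], [0.007, -0.959, -0.282], [-1.0, -0.006, -0.004]]
wrist_force: [-0.6, -0.1, -0.6]
width: 0.0002
```

```bash
python3 - <<'E'
from h import *
s=robot.observe();c=robot.capture("wrist");p=np.array(s["eef_pos"]);R=np.array(s["eef_rot"])
np.savez("w1.npz",c=c,s=s);save(c,"w1.png")
print(s["time"],p,R.round(3).tolist(),s["joints"])
ax=np.array([.6435,.107,0]);x=np.array([np.cos(.271),np.sin(.271),0])
for q in(-.134,-.101): print(q,proj(c,ax+x*q+[0,0,.028],s))
print("knob",proj(c,ax+[0,0,.141],s),"clamp frame tcp",(p-ax)@x,(p-ax)@np.array([-x[1],x[0],0]))
E
```

```text
1.9 [0.47538728 0.07443145 0.14076703] [[0.002, 0.282, -0.959], [0.007, -0.959, -0.282], [-1.0, -0.006, -0.004]] [ 0.01897174  0.25171303 -0.38425549  0.93286758  0.00714909  2.87454079]
-0.134 [349.50813941 156.13864747]
-0.101 [351.30920435 107.05987822]
knob [ 393.33663002 -273.61925847] clamp frame tcp -0.17069566455937984 0.013623026781703476
```

View pics/w1.png

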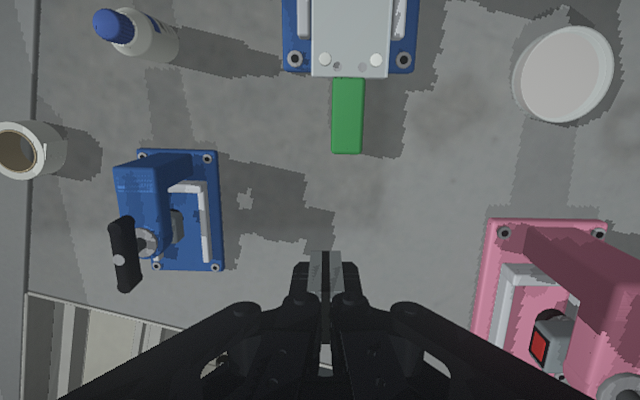

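The wrist view shows the handle end at (347,154), where I predicted (349,156). The position is confirmed.

move_arm(plan=[[0.03,0.012,0,0.015,0,0,255],[0.04,0,0,0,0,0,255],[0.03,0,0,0,0,0,255],[0.012,0,0,0,0,0,255],[0,0,0,0,0,0,255]])

```text
time: 2.45
eef_pos: [0.4888, 0.0613, 0.0369]
eef_rot: [[0.019, 0.264, -0.964], [0.007, -0.965, -0.264], [-1.0, -0.001, -0.02]]
wrist_force: [0.4, -1.1, 0.9]
width: -0.0003
```

```bash
cat >> h.py <<'E'
AX=np.array([.6435,.107,0]);YAW=.271
def stat():
    s=robot.observe();p=np.array(s["eef_pos"]);R=np.array(s["eef_rot"])
    x=np.array([np.cos(YAW),np.sin(YAW),0]);y=np.array([-x[1],x[0],0]);d=p-AX
    print("t",round(s["time"],2),"clamp xyz",(d@x).round(4),(d@y).round(4),d[2].round(4),"yaw z",(np.arctan2(-R[1,2],-R[0,2])).round(3),"F",np.round(s["wrist_force"],1),"tq",np.round(s["torque"],2),"q",np.round(s["joints"],3),"w",round(s["width"],4))
    return s
E
python3 -c "
from h import *
stat()"
```

```text
t 2.45 clamp xyz -0.1613 -0.0027 0.0369 yaw z 0.267 F [ 0.4 -1.1  0.9] tq [0.01 0.09 0.02] q [-0.008  0.377 -0.518  0.656  0.007  2.867] w -0.0003
```

move_arm(plan=[[0.01,-0.004,0,0,-0.02,0.007,255],[0,0,0,0,0,0,255],[0,0,-0.01,0,0,0,255],[0,0,-0.01,0,0,0,255],[0,0,-0.008,0,0,0,255],[0,0,-0.008,0,0,0,255]])

```text
time: 3.05
eef_pos: [0.5291, 0.0752, 0.0322]
eef_rot: [[0.008, 0.263, -0.965], [-0.007, -0.965, -0.263], [-1.0, 0.008, -0.006]]
wrist_force: [-0.4, 0.2, -1.0]
width: 0.0002
```

```bash
python3 -c "
from h import *
stat()"
```

```text
t 3.05 clamp xyz -0.1187 -0.0 0.0322 yaw z 0.266 F [-0.4  0.2 -1. ] tq [-0.03  0.18 -0.02] q [ 0.026  0.46  -0.395  0.708 -0.007  2.902] w 0.0002
```

move_arm(plan=[[0.003,0,-0.003,0,0,0,255],[0,0,-0.003,0,0,0,255]])

```text
time: 3.25
eef_pos: [0.5365, 0.0771, 0.0293]
eef_rot: [[0.008, 0.263, -0.965], [-0.007, -0.965, -0.263], [-1.0, 0.009, -0.006]]
wrist_force: [-0.3, -0.7, -0.3]
width: -0.0004
```

```bash
python3 - <<'E'
from h import *
s=stat();c=robot.capture("wrist");save(c,"w2.png")
E
```

```text
t 3.25 clamp xyz -0.1111 -0.0002 0.0293 yaw z 0.266 F [-0.3 -0.7 -0.3] tq [0.02 0.1  0.03] q [ 0.029  0.476 -0.378  0.71  -0.007  2.905] w -0.0004
```

View pics/w2.png

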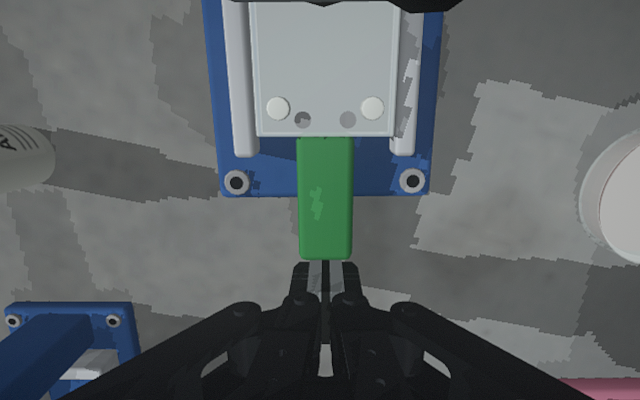

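The wrist view shows the handle end (325,258) against the fingers and the cassette front at row 136, just behind the rail ends. There is no stop force yet, so I push on in small steps.

move_arm(plan=[[0,0,-0.002,0,0,0,255],[0,0,-0.002,0,0,0,255]])

```text
time: 3.5
eef_pos: [0.5383, 0.0776, 0.029]
eef_rot: [[0.004, 0.263, -0.965], [-0.009, -0.965, -0.263], [-1.0, 0.009, -0.001]]
wrist_force: [-5.7, -2.1, 4.5]
width: 0.0001
```

```bash
python3 -c "
from h import *
stat()"
```

```text
t 3.5 clamp xyz -0.1093 -0.0002 0.029 yaw z 0.266 F [-5.7 -2.1  4.5] tq [-0.34  1.1  -0.02] q [ 0.031  0.482 -0.367  0.718 -0.009  2.907] w 0.0001
```

move_arm(plan=[[0,0,-0.002,0,0,0,255],[0,0,-0.002,0,0,0,255]])

```text
time: 3.7
eef_pos: [0.5383, 0.0777, 0.0283]
eef_rot: [[-0.003, 0.262, -0.965], [-0.011, -0.965, -0.262], [-1.0, 0.009, 0.006]]
wrist_force: [-4.8, -2.2, 4.5]
width: -0.0003
```

```bash
python3 -c "
from h import *
stat()"
```

```text
t 3.7 clamp xyz -0.1092 -0.0001 0.0283 yaw z 0.265 F [-4.8 -2.2  4.5] tq [-0.29  0.93  0.04] q [ 0.032  0.488 -0.359  0.727 -0.011  2.909] w -0.0003
```

The cassette is home: the TCP has stalled and the push force is steady at about 5 N. Now I back off, rise, open, and turn back about half a turn so the knob gets the full wrist range.

move_arm(plan=[[0,0,0.02,0,0,0,255],[0,0,0.03,0,0,0,255],[-0.04,0,0,-0.15,0,0,255],[-0.05,0,0,-0.15,0,0,200],[-0.05,0,0,-0.15,0,0,100],[-0.04,0,0,-0.15,0,0,0],[0,0,0,-0.15,0,0,0],[0,0,0,-0.15,0,0,0],[0,0,0,-0.15,0,0,0],[0,0,0,-0.15,0,0,0],[0,0,0,-0.15,0,0,0],[0,0,0,-0.15,0,0,0]])

```text
time: 4.9
eef_pos: [0.4868, 0.0669, 0.2148]
eef_rot: [[-0.0, 0.98, 0.197], [-0.006, 0.197, -0.98], [-1.0, -0.002, 0.006]]
wrist_force: [-0.5, -0.1, 0.0]
width: 0.0855
```

move_arm(plan=[[0,0,0,-0.15,0,0,0],[0,0,0,-0.15,0,0,0],[0,0,0,-0.15,0,0,0],[0,0,0,-0.15,0,0,0],[0,0,0,-0.15,0,0,0],[0,0,0,-0.15,0,0,0],[0,0,0,-0.15,0,0,0],[0,0,0,-0.15,0,0,0],[0,0,0,-0.15,0,0,0],[0,0,0,-0.15,0,0,0],[0,0,0,-0.15,0,0,0],[0,0,0,-0.15,0,0,0]])

```text
time: 6.1
eef_pos: [0.4933, 0.0682, 0.2176]
eef_rot: [[0.016, -0.414, 0.91], [-0.002, 0.91, 0.414], [-1.0, -0.008, 0.014]]
wrist_force: [0.5, -0.2, 0.2]
width: 0.0857
```

```bash
cat >> h.py <<'E'
def goto(clx,cly,z,bar):
    "shift in tool axes to a clamp-frame point, and turn in tool axes to tool down with -z along yaw bar"
    from scipy.spatial.transform import Rotation as Ro
    s=stat();p=np.array(s["eef_pos"]);R=np.array(s["eef_rot"])
    x=np.array([np.cos(YAW),np.sin(YAW),0]);y=np.array([-x[1],x[0],0])
    t=AX+x*clx+y*cly+[0,0,z]
    zt=-np.array([np.cos(bar),np.sin(bar),0]);xt=np.array([0,0,-1.]);Rt=np.c_[xt,np.cross(zt,xt),zt]
    print("shift",(R.T@(t-p)).round(4),"turn",Ro.from_matrix(R.T@Rt).as_rotvec().round(3))
E
python3 - <<'E'
from h import *
goto(0,0,.2,.511+np.pi)
c=robot.capture("scene");np.savez("s2.npz",c=c);save(c,"s2.png",(250,130,410,250),5)
E
```

```text
t 6.1 clamp xyz -0.1551 0.0028 0.2176 yaw z -2.714 F [ 0.5 -0.2  0.2] tq [-0.02 -0.03  0.02] q [ 0.011  0.22  -0.216  1.118 -0.002 -0.416] w 0.0857
shift [ 0.02   -0.0268  0.1525] turn [-0.084  0.014  0.009]
```

View pics/s2.png

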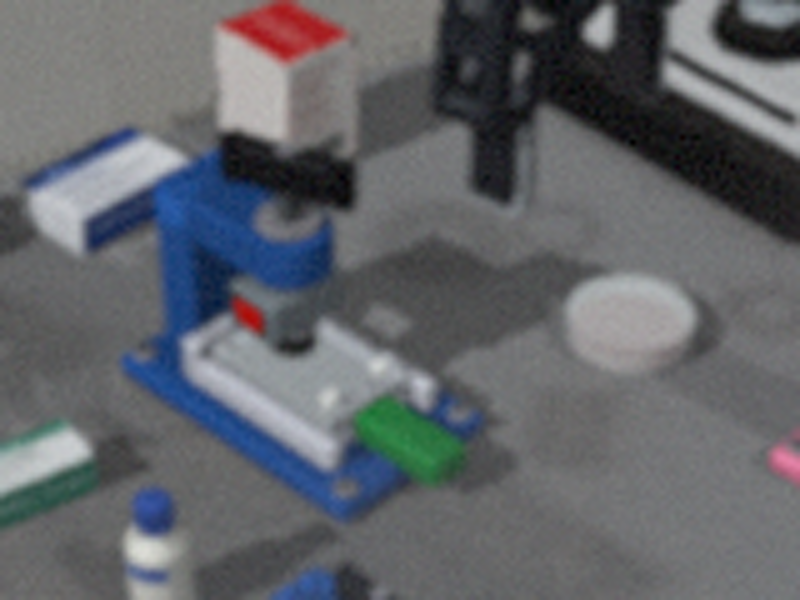

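The cassette is home between the rails (handle at crop 410,440). The red tab is flush on the head (crop 248,313; full px 299,193) and in plain view for monitoring. Next, over the knob.

move_arm(plan=[[0.005,-0.007,0.038,-0.042,0.007,0.005,0],[0.005,-0.007,0.038,-0.042,0.007,0.004,0],[0.005,-0.006,0.038,0,0,0,0],[0.005,-0.006,0.038,0,0,0,0],[0,0,0,0,0,0,0]])

```text
time: 6.65
eef_pos: [0.643, 0.1171, 0.1953]
eef_rot: [[-0.002, -0.483, 0.876], [0.001, 0.876, 0.483], [-1.0, 0.002, -0.001]]
wrist_force: [-0.4, 0.1, -0.5]
width: 0.0853
```

```bash
python3 - <<'E'
from h import *
goto(0,0,.129,.511+np.pi)
s=robot.observe();c=robot.capture("wrist");np.savez("w3.npz",c=c,s=s);save(c,"w3.png")
print("knob",proj(c,AX+[0,0,.141],s))
E
```

```text
t 6.65 clamp xyz 0.0022 0.0099 0.1953 yaw z -2.638 F [-0.4  0.1 -0.5] tq [-0.02  0.04  0.  ] q [ 8.300e-02  5.610e-01  2.340e-01  1.246e+00  1.000e-03 -4.220e-01] w 0.0853
shift [ 0.0663 -0.0092 -0.0044] turn [-0.007 -0.001 -0.002]
knob [304.95283843 229.92895988]
```

View pics/w3.png

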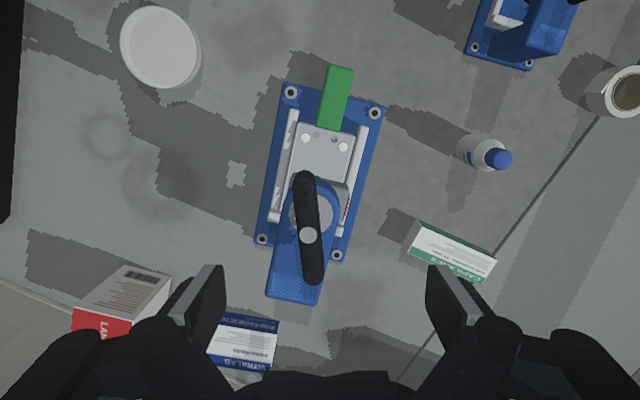

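The wrist view shows the knob bar from (304,175) to (314,283) with its hub at (308,235), within 6 px of the prediction. I refine from this.

```bash
python3 - <<'E'
from h import *
d=np.load("w3.npz",allow_pickle=True);c=d["c"].item();s=d["s"].item()
im=c["image"];m=cv2.inRange(cv2.cvtColor(im,cv2.COLOR_RGB2GRAY),0,55);k=np.zeros_like(m);k[165:295,285:330]=m[165:295,285:330]
n,l,st,ce=cv2.connectedComponentsWithStats(k);i=1+np.argmax(st[1:,4])
r=cv2.minAreaRect(np.argwhere(l==i)[:,::-1].astype(np.float32));bx=cv2.boxPoints(r);print(r)
w=np.array([ray(c,*p,.141,s) for p in bx]);e=[np.linalg.norm(w[0]-w[1]),np.linalg.norm(w[1]-w[2])];print(e)
v=(w[1]-w[0] if e[0]>e[1] else w[2]-w[1]);print("yaw",np.arctan2(v[1],v[0]))
x=np.array([np.cos(YAW),np.sin(YAW),0]);y=np.array([-x[1],x[0],0])
for q in(w.mean(0),ray(c,308,235,.141,s)): print(q,(q-AX)@x,(q-AX)@y)
E
```

```text
((303.96728515625, 228.01181030273438), (115.6240005493164, 32.071876525878906), 84.19327545166016)
[np.float64(0.017151374687830564), np.float64(0.0693248065055034)]
yaw 0.5953720563468983
[0.64427812 0.10696658 0.141     ] 0.000740776459954963 -0.00024049577840572876
[0.64538015 0.10994585 0.141     ] 0.0026001217098450334 0.002335026086603467
```

move_arm(plan=[[0,-0.0085,-0.003,-0.06,0,0,0],[0.03,0,0,0,0,0,0],[0,0,0,0,0,0,0]])

```text
time: 7.0
eef_pos: [0.6414, 0.107, 0.167]
eef_rot: [[-0.002, -0.533, 0.846], [0.001, 0.846, 0.533], [-1.0, 0.002, -0.001]]
wrist_force: [-0.6, -1.2, -0.9]
width: 0.0854
```

```bash
python3 - <<'E'
from h import *
goto(.001,.001,.129,.57+np.pi)
E
```

```text
t 7.0 clamp xyz -0.002 0.0006 0.167 yaw z -2.58 F [-0.6 -1.2 -0.9] tq [-0.    0.11  0.05] q [ 6.700e-02  5.640e-01  1.660e-01  1.175e+00  1.000e-03 -4.940e-01] w 0.0854
shift [ 0.038  -0.0005  0.003 ] turn [-0.008 -0.001 -0.002]
```

move_arm(plan=[[0.02,0,0.003,0,0,0,0],[0.018,0,0,0,0,0,0],[0,0,0,0,0,0,120],[0,0,0,0,0,0,180],[0,0,0,0,0,0,255],[0,0,0,0,0,0,255],[0,0,0,0,0,0,255],[0,0,0,0,0,0,255]])

```text
time: 7.8
eef_pos: [0.645, 0.1071, 0.1404]
eef_rot: [[0.01, -0.527, 0.85], [0.0, 0.85, 0.527], [-1.0, -0.005, 0.009]]
wrist_force: [0.7, 0.5, -5.8]
width: 0.0117
```

```bash
cat >> h.py <<'E'
def red():
    c=robot.capture("scene");h=cv2.cvtColor(c["image"],cv2.COLOR_RGB2HSV)[170:220,275:330]
    m=(cv2.inRange(h,(0,150,80),(8,255,255))|cv2.inRange(h,(172,150,80),(179,255,255)))>0
    v,u=np.nonzero(m);print("red n",m.sum(),"u",u.min()+275,u.max()+275,"v",v.min()+170,v.max()+170) if m.any() else print("red none")
    return c
E
python3 - <<'E'
from h import *
goto(.001,.001,.129,.57+np.pi); red()
E
```

```text
t 7.8 clamp xyz 0.0014 -0.0003 0.1404 yaw z -2.586 F [ 0.7  0.5 -5.8] tq [ 0.24  0.06 -0.1 ] q [ 6.800e-02  5.740e-01  1.130e-01  1.099e+00 -1.000e-03 -4.870e-01] w 0.0117
shift [ 0.0114  0.0014 -0.0002] turn [-0.015  0.009  0.005]
red n 23 u 297 302 v 190 195
```

The grip is 11 mm too high. I reopen slightly, go lower, and grip again.

move_arm(plan=[[0,0,0,0,0,0,120],[0,0,0,0,0,0,120],[0.008,0.001,0,0,0.009,0.005,120],[0.004,0,0,0,0,0,120],[0,0,0,0,0,0,120]])

```text
time: 8.35
eef_pos: [0.6448, 0.1086, 0.1279]
eef_rot: [[-0.0, -0.527, 0.85], [0.0, 0.85, 0.527], [-1.0, 0.0, -0.0]]
wrist_force: [-0.5, -0.7, 0.1]
width: 0.0452
```

```bash
python3 - <<'E'
from h import *
goto(.001,.001,.129,.57+np.pi)
E
```

```text
t 8.35 clamp xyz 0.0017 0.0012 0.1279 yaw z -2.586 F [-0.5 -0.7  0.1] tq [ 0.03 -0.02 -0.01] q [ 0.07   0.591  0.108  1.089  0.    -0.486] w 0.0452
shift [-0.0011  0.     -0.0007] turn [-0.014 -0.    -0.   ]
```

move_arm(plan=[[-0.001,0,0,0,0,0,255],[0,0,0,0,0,0,255],[0,0,0,0,0,0,255],[0,0,0,0,0,0,255],[0,0,0,0.15,0,0,255],[0,0,0,0.15,0,0,255],[0,0,0,0.15,0,0,255]])

```text
time: 9.05
eef_pos: [0.6452, 0.1077, 0.1287]
eef_rot: [[0.0, -0.099, 0.995], [-0.0, 0.995, 0.099], [-1.0, -0.0, 0.0]]
wrist_force: [1.3, -0.7, -1.0]
width: 0.0123
```

```bash
python3 - <<'E'
from h import *
goto(.001,.001,.129,.57+np.pi-.45); red()
E
```

```text
t 9.05 clamp xyz 0.0019 0.0002 0.1287 yaw z -3.042 F [ 1.3 -0.7 -1. ] tq [-0.11 -0.11  0.15] q [ 0.069  0.591  0.11   1.09  -0.    -0.031] w 0.0123
shift [-0.0003  0.0006 -0.001 ] turn [-0.021  0.     0.   ]
red n 20 u 297 302 v 191 196
```

The knob turns with the grip (0.46 rad, 0.15 N m), and the tab is still in.

move_arm(plan=[[0,0,0,0.15,0,0,255],[0,0,0,0.15,0,0,255],[0,0,0,0.15,0,0,255],[0,0,0,0.15,0,0,255],[0,0,0,0.15,0,0,255],[0,0,0,0.15,0,0,255],[0,0,0,0.15,0,0,255],[0,0,0,0.15,0,0,255]])

```text
time: 9.9
eef_pos: [0.6458, 0.1086, 0.1287]
eef_rot: [[0.001, 0.89, 0.455], [0.002, 0.455, -0.89], [-1.0, 0.002, -0.001]]
wrist_force: [1.3, -1.6, -0.4]
width: 0.0118
```

```bash
python3 - <<'E'
from h import *
goto(.001,.001,.129,.57+np.pi-1.65); c=red();save(c,"s3.png",(250,130,410,250),5)
E
```

```text
t 9.9 clamp xyz 0.0026 0.0009 0.1287 yaw z 2.044 F [ 1.3 -1.6 -0.4] tq [-0.2  -0.26  0.14] q [0.069 0.591 0.11  1.089 0.002 1.167] w 0.0118
shift [-0.0003 -0.0016 -0.0004] turn [-0.018 -0.001 -0.002]
red n 21 u 297 302 v 192 197
```

View pics/s3.png

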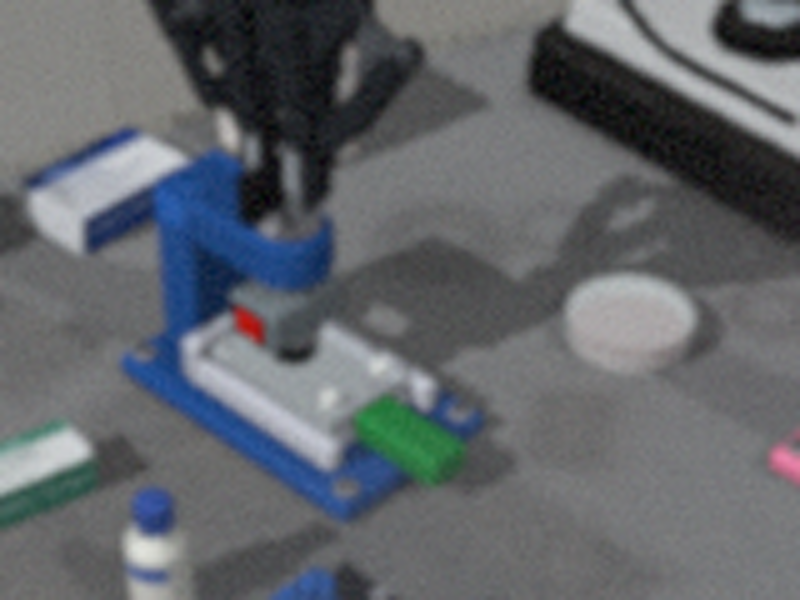

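The tab is still in (crop 248,322), the head has come down about 5 mm, and the cassette has not moved. I go on in steps of 0.3 rad, checking the tab each time.

move_arm(plan=[[0,0,0,0.15,0,0,255],[0,0,0,0.15,0,0,255]])

```text
time: 10.15
eef_pos: [0.6461, 0.1086, 0.1287]
eef_rot: [[0.002, 0.985, 0.175], [0.002, 0.175, -0.985], [-1.0, 0.002, -0.001]]
wrist_force: [1.4, -1.6, -2.3]
width: 0.012
```

```bash
python3 -c "
from h import *
stat();red()"
```

```text
t 10.15 clamp xyz 0.0029 0.0009 0.1287 yaw z 1.747 F [ 1.4 -1.6 -2.3] tq [-0.24 -0.28  0.2 ] q [0.069 0.591 0.111 1.088 0.002 1.464] w 0.012
red n 19 u 297 301 v 192 197
```

move_arm(plan=[[0,0,0,0.15,0,0,255],[0,0,0,0.15,0,0,255]])

```text
time: 10.4
eef_pos: [0.6463, 0.1087, 0.1287]
eef_rot: [[0.003, 0.993, -0.119], [0.002, -0.119, -0.993], [-1.0, 0.002, -0.002]]
wrist_force: [0.8, -0.8, -1.0]
width: 0.0123
```

```bash
python3 -c "
from h import *
stat();red()"
```

```text
t 10.4 clamp xyz 0.0032 0.0009 0.1287 yaw z 1.452 F [ 0.8 -0.8 -1. ] tq [-0.28 -0.3   0.2 ] q [6.900e-02 5.910e-01 1.110e-01 1.088e+00 1.000e-03 1.759e+00] w 0.0123
red n 20 u 297 302 v 192 198
```

move_arm(plan=[[0,0,0,0.15,0,0,255],[0,0,0,0.15,0,0,255]])

```text
time: 10.65
eef_pos: [0.6466, 0.1086, 0.1287]
eef_rot: [[0.003, 0.916, -0.402], [0.001, -0.402, -0.916], [-1.0, 0.002, -0.002]]
wrist_force: [0.9, -1.9, -2.0]
width: 0.0121
```

```bash
python3 -c "
from h import *
stat();red()"
```

```text
t 10.65 clamp xyz 0.0034 0.0007 0.1287 yaw z 1.157 F [ 0.9 -1.9 -2. ] tq [-0.26 -0.24  0.21] q [6.900e-02 5.910e-01 1.110e-01 1.088e+00 1.000e-03 2.054e+00] w 0.0121
red n 21 u 297 302 v 193 198
```

move_arm(plan=[[0,0,0,0.15,0,0,255],[0,0,0,0.15,0,0,255]])

```text
time: 10.9
eef_pos: [0.6468, 0.1084, 0.1287]
eef_rot: [[0.004, 0.76, -0.65], [0.001, -0.65, -0.76], [-1.0, 0.002, -0.003]]
wrist_force: [1.7, -1.3, -1.0]
width: 0.012
```

```bash
python3 -c "
from h import *
stat();red()"
```

```text
t 10.9 clamp xyz 0.0035 0.0005 0.1287 yaw z 0.863 F [ 1.7 -1.3 -1. ] tq [-0.34 -0.24  0.18] q [0.069 0.591 0.111 1.087 0.    2.347] w 0.012
red n 56 u 293 301 v 193 200
```

The red area jumped from 21 to 56 px and reaches further left, so the tab has popped. I stop turning and verify.

```bash
python3 - <<'E'
from h import *
c=red();save(c,"s4.png",(250,130,410,250),5)
E
```

```text
red n 55 u 293 301 v 193 201
```

View pics/s4.png

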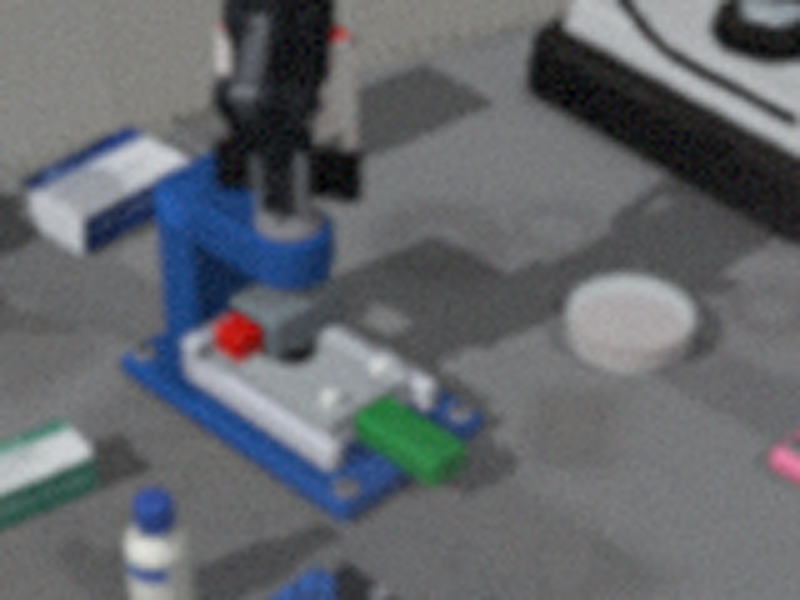

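move_arm(plan=[[0,0,0,0,0,0,120],[0,0,0,0,0,0,60],[0,0,0,0,0,0,0],[0,0,0,0,0,0,0],[0,0,0,0,0,0,0],[-0.02,0,0,0,0,0,0],[-0.04,0,0,0,0,0,0],[-0.04,0,0,0,0,0,0],[0,0,0,0,0,0,0]])

```text
time: 11.9
eef_pos: [0.6437, 0.1095, 0.2304]
eef_rot: [[-0.003, 0.777, -0.629], [0.004, -0.629, -0.777], [-1.0, -0.005, -0.001]]
wrist_force: [1.6, 1.1, 0.8]
width: 0.085
```

```bash
python3 - <<'E'
from h import *
stat();c=red();save(c,"s5.png",(240,120,440,270),4)
E
```

```text
t 11.9 clamp xyz 0.0009 0.0024 0.2304 yaw z 0.89 F [1.6 1.1 0.8] tq [-0.05 -0.04 -0.  ] q [0.07  0.553 0.311 1.332 0.004 2.321] w 0.085
red n 56 u 293 301 v 193 201
```

View pics/s5.png

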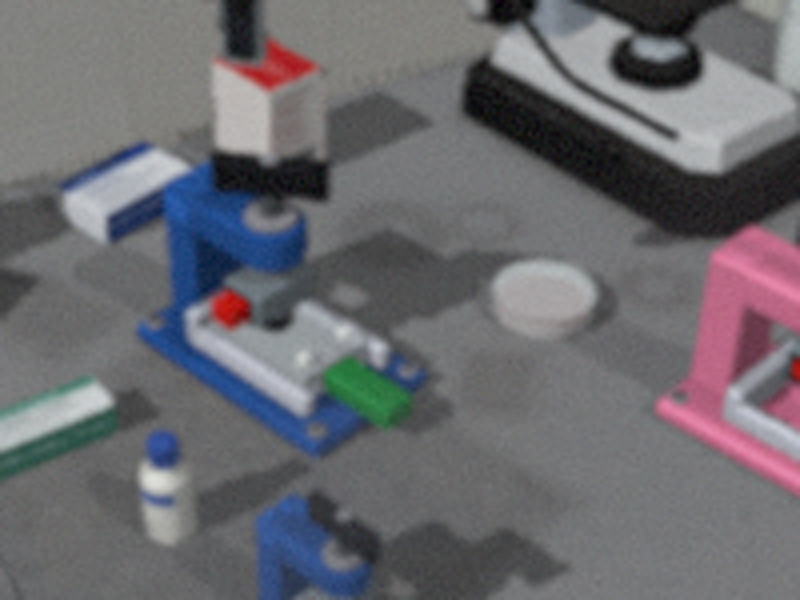

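The tab is out (crop 232,308), the gripper is open and clear above the knob, the cassette is home and the surroundings have not moved. Handing in.

```bash
python3 -c "
from plant import robot
print(robot.sign_off())"
```

```text
the job is handed in; nothing more can be done
None
```

The cassette is fully home in the large blue clamp and clamped, the red tab is out, and the job is handed in at about 12 s.

- **Seating:** I pushed the handle end with closed fingers until the tool stalled with a steady push force of about 5 N. The tool stopped about 3 mm further in than I had calculated. I took the stall as the proof that the cassette was home. I did not measure its position against the back stop separately.
- **Clamping:** I turned the knob clockwise about 2.8 rad in a single grasp and checked the tab every 0.3 rad over the last part. I stopped at the first check that showed it out, so at most 0.3 rad past the pop, inside the 0.7 rad limit.
- **Corrections:** My first grip on the knob was 11 mm too high, so I reopened and gripped lower before turning. The knob angle from the first picture was also about 0.08 rad off the close-up view, and I aimed between the two.
- **Last checks:** After I let go, the tab stayed out and the cassette was still home. The gripper was fully open, about 10 cm above the grip height. In the final picture, the petri dish, dropper bottle, capillary box and the other clamps in view showed no change.

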